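Slide the grit tray home under the bench grinder

TASK

The bench grinder's empty grit tray has been left out on the bench. Put it back: stand it flat on the bench in front of the slot in the grinder's base and slide it in, pull handle towards the robot, until it is fully home against the stop inside; the guide channel in there sits off-centre by an amount you cannot see, so feel for it and let its side walls line the tray up. Be gentle, never forcing the tray against the grinder, then let go, and leave the other things on the bench where they are.

Things in the scene. Friction and masses are not known exactly. Their poses are not given: they have to be found in the camera images.
- tray_centre (a point): Centre of the loose open steel tray, half-way up (16 mm above its underside). The tray is 140 mm long (its x), 110 mm wide (its y) and 32 mm high, walls 3 mm, 0.25 to 0.5 kg. Its +x end goes into the slot first; the yellow pull handle is on its -x end. z is up when it stands on the bench.
- tray_pull (a point): Grip point of the tray's yellow pull handle: an upright fin fixed to the middle of the tray's -x wall, 45 mm long along the tray's x (from the wall outwards), 14 mm thick along its y, reaching from 8 to 42 mm above the tray's underside. This point is the fin's middle in x and y, 27 mm above the underside, 92.5 mm from the tray's centre. Axes as the tray's.
- tray: The tray as a whole (same axes); origin at the centre of its underside.
- grinder: Green bench grinder on a grey steel base, fixed: base 226 mm wide (y), 230 mm deep (x), top 62 mm above the bench; the wheels begin 100 mm back from the front face, 80 mm above the bench. Origin at bench level in the middle of the slot, in the plane of the front face; +x points into the slot, z up. Pushing the tray against base or guides with over 14 N does damage.
- slot (a point): Middle of the slot's mouth in the front face, 25 mm above the bench; axes as the grinder's. Slot 210 mm wide, 50 mm high, no floor (the tray slides on the bench). Hidden inside: a guide channel parallel to x, up to 16 mm off the slot's middle to either side; walls 114 mm apart from 60 mm depth on, flaring at 20 degrees to 150 mm apart at 10 mm depth.
- plunger (a joint): Travel (m) of the sprung plunger in the rigid stop at the channel's end, hidden: 0 out, about 0.008 when the tray's +x end rests against the stop. It takes under 1 N, too little to push the tray back. The stop is set so that the tray's -x wall ends flush with the front face, give or take 8 mm; the fin stays outside.
Things that resemble listed ones, but are neither listed nor needed, are in the scene too. Of the things shaped like the tray, the bare steel one is meant.

How it is judged:
By the outcome, as a careful person would: the job done as asked, in the order asked, and still so for the second after the job is handed in, with the robot touching nothing.
It also fails if it takes over 72 s, if anything falls off the work surface, if the arm or the gripper's body presses on something with over 40 N, if the wrist force passes 120 N, or if a joint passes its speed limit or range.

ROBOT

A 7-joint arm with a two-finger parallel gripper is mounted at the origin on the work surface. World frame = base frame: x ahead of the robot, y to its left, z up, the work surface at z = 0. Lengths are in mm, angles in degrees, forces in N, time in s.
With the tool pointing down it reaches from about 400 to 850 mm from the base axis. Payload 10.4 kg.
Tool frame: the origin (TCP) lies at the very end of the fingers, on their centre line; the grasp point (between the pads) lies 19 mm behind it (env.hold_point_z is the z of the grasp point in the tool frame, in mm); z points along the fingers, x is the direction in which the jaws open and shut, and the axes are right-handed (so a half turn about z gives the same grasp; the last joint's range is limited). The gripper opens to 87 mm and grips with 3 to 60 N. Pads are 19 mm wide; open, the fingers measure 117 mm over their backs; the gripper's body (75 mm by 190 mm) begins 51 mm behind the grasp point.
Start: joints at [67.747, 19.034, -3.707, 83.658, 1.238, 77.344, -5.071], TCP at [223.583, -583.663, 222.576] pointing down, gripper open.
Joint ranges: [-148.97, 148.97], [-28.65, 121.19], [-84.17, 76.75], [9.2, 138.47], [-72.65, 252.65], [3.7, 117.97], [-149.18, 149.18]. Speed limits (degrees/s): [127.2, 127.2, 159.86, 159.86, 180, 180, 180].

INTERFACE

Orientations are given as [roll, pitch, yaw] about the fixed x, y, z axes, in that order (R = Rz(yaw) Ry(pitch) Rx(roll)).
In Python, from rig import env gives the robot as it stands.
- The arm moves only by the shell command python3 -m pendant 'ROWS' [FORCE]. ROWS is a JSON object of lists of equal length, an entry for each row: "offset": the shift along the tool's x, y, z in mm, a list of three; "twist": the turn, a rotation vector about the tool's x, y, z in degrees, a list of three; "claw": the opening in per cent of the stroke, from 0 (shut) to 100 (fully open). A call has 1 to 12 rows; each row shifts and turns the commanded pose from where the row before left it, along the tool's axes as they then stand; what a row does not reach is not made up. A row lasts 1/8 s, in which the tool goes at most 62.5 mm and 10.7 degrees, less where a joint would pass 70% of its speed; a pose out of reach is approached as far as the arm can. A call with a gripper value outside its range is refused whole. The fingers move at their own pace and stop on an object; FORCE is the grip in N (left out, the last holds). Time passes only in rows, so rows that do not move let the fingers close. It gives the time, the measured TCP pose, the force and the opening at its end, in the units of the state.
- env.sense(): the state, without advancing time (a new reading comes with each control period).
- env.snapshot(name): name is "scene" or "top" or "wrist"; returns the picture (420x560x3 uint8, red, green, blue); there is no depth.
- env.camera_info(name): a dict with "camera_matrix" (3x3 intrinsics, pixels), "origin" and "attitude" of the camera in the world. Camera axes: x right, y up, looking along -z (the intrinsics and any distortion apply to the point x, -y, -z); pixel columns grow to the right and rows downward; lengths in mm; the calibration is good to about 2 mm. A picture is of the moment at which its call begins: read the wrist's pose just before it. camera_info takes no time and is no camera call; for the wrist camera it gives the pose at the moment of the call.
- env.finish_job(): hands the job in, once; it reports no verdict.
The state is a dict: "t": time; "joints": joint angles; "qvel": joint speeds; "tau": joint torques, N m; "ee_pos": TCP position; "tcp_rot": TCP orientation; "ft_force": force on the tool from outside, world axes, zero at the start; "moment": the same for the moment, N m; "finger_gap": finger opening in mm.
Only numpy, scipy, OpenCV 4.12 (cv2) and the standard library are available. Lean on these libraries where they do the work, as an engineer would, in place of code of your own. Each camera call takes 0.05 s, during which the arm holds its last target. There are 200 camera calls.

## Working session

There is one attempt and no reset: what is moved stays moved. The work goes in short steps, Python scripts to look and compute and a shell command to move; the robot and the scene stay as the last step left them, time stands still between calls to the robot, and variables do not carry over. Pictures are saved under pics/ and viewed, about 8 in all and at most 12, crops included, and the job is handed in when it is done.

```bash
ls; mkdir -p pics
python3 - <<'E'
from rig import env
import cv2, numpy as np
for n in("scene","top"):
    im=env.snapshot(n); cv2.imwrite(f"pics/{n}0.png",im[:,:,::-1])
    c=env.camera_info(n); print(n,{k:np.round(v,3).tolist() if not isinstance(v,str) else v for k,v in c.items()})
print(env.sense(), env.hold_point_z)
E
```

```text
pics
scene {'camera_matrix': [[395.928, 0.0, 272.559], [0.0, 395.928, 210.475], [0.0, 0.0, 1.0]], 'origin': [1144.516, 462.843, 712.962], 'attitude': [56.809, -0.274, 134.997]}
top {'camera_matrix': [[513.847, 0.0, 274.924], [0.0, 513.847, 210.522], [0.0, 0.0, 1.0]], 'origin': [276.77, -284.492, 1442.506], 'attitude': [6.834, -0.036, -89.318]}
{'t': 0.1, 'joints': array([67.74680007, 19.06518602, -3.70719569, 83.70013996,  1.2373898 ,
       77.34321161, -5.07230352]), 'qvel': array([-0.02160405, -0.07715265, -0.0081913 , -0.16727714, -0.07520716,
        0.00846743, -0.05365867]), 'tau': array([ 2.63350514e-03, -6.24545431e+01,  2.54825363e-02, -3.90715492e+01,
       -6.13925094e-02,  3.66374175e-02,  1.34416885e-05]), 'ee_pos': array([ 223.43478581, -583.336027  ,  221.87680728]), 'tcp_rot': array([ 1.79997106e+02,  6.86420355e-02, -6.90421235e+01]), 'ft_force': array([-0.48705568,  0.34197344,  1.30265802]), 'moment': array([-0.00948795, -0.04646521,  0.02042658]), 'finger_gap': 87.1420157280479} -18.700000000000003
```

View pics/scene0.png

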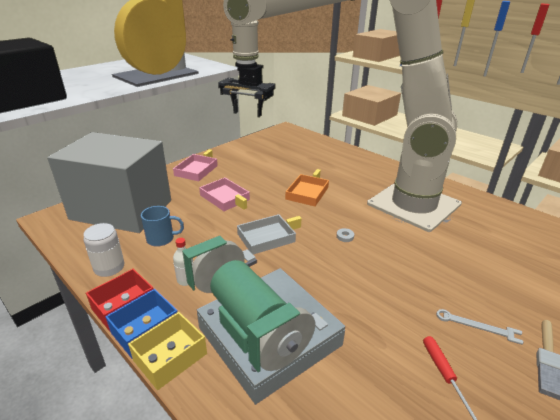

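View pics/top0.png

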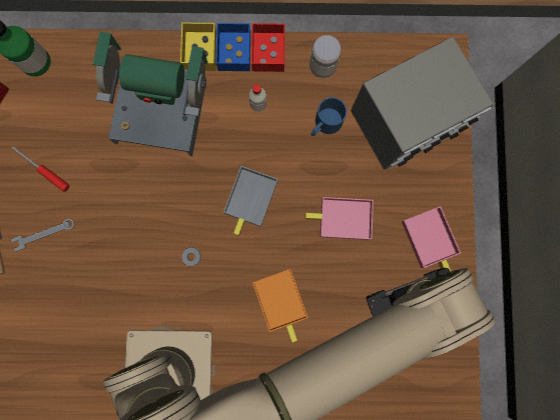

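The bare grey steel tray is at (250,196) in top and (266,233) in scene, with its fin at (239,227) and (294,222). The look-alikes are pink (347,217), pink (431,238) and orange (280,300) in top. They are painted, so the grey one fits. The slot faces the robot along (113,139)–(188,150) in top. Next I measure the tray roughly in both views.

```bash
cat > h.py <<'E'
from rig import env
import cv2, numpy as np
from scipy.spatial.transform import Rotation as R
def cam(n):
    c=env.camera_info(n); return np.array(c["camera_matrix"]),np.array(c["origin"],float),R.from_euler("xyz",c["attitude"],degrees=True).as_matrix(),c
def ray(c,p):
    K,o,A=c[:3]; d=np.linalg.inv(K)@[p[0],p[1],1]; return o,A@(d*[1,-1,-1])
def onz(c,p,z):
    o,d=ray(c,p); return o+d*(z-o[2])/d[2]
def tri(a,p,b,q):
    o1,d1=ray(a,p);o2,d2=ray(b,q); d1/=np.linalg.norm(d1);d2/=np.linalg.norm(d2)
    s=np.linalg.lstsq(np.c_[d1,-d2],o2-o1,rcond=None)[0]; x,y=o1+s[0]*d1,o2+s[1]*d2
    return (x+y)/2,np.linalg.norm(x-y)
E
python3 - <<'E'
from h import *
t,s=cam("top"),cam("scene"); print(t[3].keys())
print("fin tri",tri(t,(239,227),s,(294,222)))
for p in((250,196),(239,227),(347,217)): print(p,onz(t,p,30).round())
for p in((112,139),(190,151)): print(p,onz(t,p,62).round(),onz(t,p,0).round())
a=cv2.imread("pics/top0.png")[60:280,80:380]; cv2.imwrite("pics/crop_top.png",cv2.resize(a,None,fx=2.6,fy=2.6,interpolation=cv2.INTER_CUBIC))
E
```

```text
dict_keys(['camera_matrix', 'origin', 'attitude'])
fin tri (array([ 399.58675604, -184.95071485,   27.31122277]), np.float64(0.7683005881647557))
(250, 196) [ 486. -214.   30.]
(239, 227) [ 399. -185.   30.]
(347, 217) [ 430. -483.   30.]
(112, 139) [635. 167.  62.] [651. 187.   0.]
(190, 151) [604. -48.  62.] [619. -38.   0.]
```

View pics/crop_top.png

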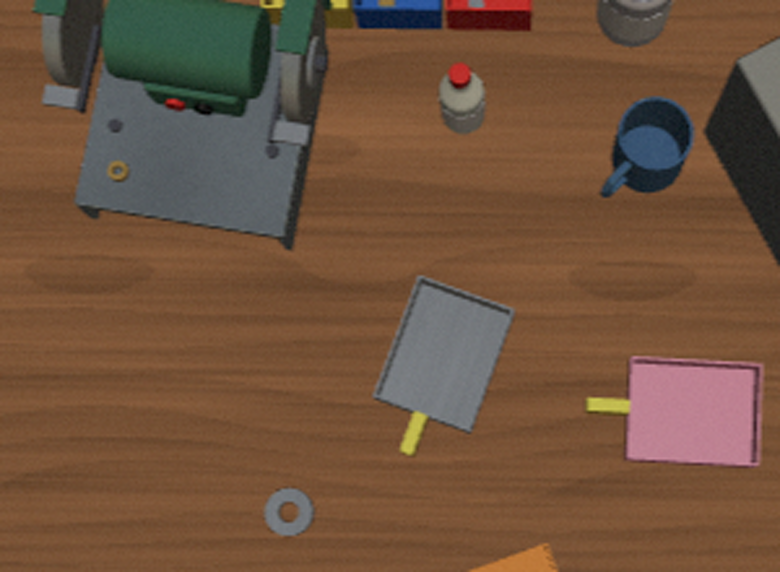

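The crop confirms it: the bare steel tray stands open side up in top, with its corners at about (241,167), (277,179), (261,226), (225,213) and its yellow fin towards the robot. The grinder's front top edge runs from (110,139) to (190,151). Next, the wrist camera geometry, for a closer look.

Run:
```python
from h import *
w=cam("wrist"); s=env.sense(); T=R.from_euler("xyz",s["tcp_rot"],degrees=True).as_matrix()
print(w[0].round(1).tolist(),(T.T@(w[1]-s["ee_pos"])).round(1),(T.T@w[2]).round(3).tolist())
# offset for a hover at TCP (400,-185,250), yaw -108
print((T.T@(np.array([400,-185,250])-s["ee_pos"])).round(1))
```

```text
[[334.3, 0.0, 276.3], [0.0, 334.3, 210.2], [0.0, 0.0, 1.0]] [  -0.   -68.4 -162.2] [[1.0, 0.001, 0.0], [0.001, -0.967, -0.253], [0.0, 0.253, -0.967]]
[-308.9 -307.4  -27.8]
```

```bash
python3 -m pendant '{"offset":[[-38.6,-38.4,-3.5],[-38.6,-38.4,-3.5],[-38.6,-38.4,-3.5],[-38.6,-38.4,-3.5],[-38.6,-38.4,-3.5],[-38.6,-38.4,-3.5],[-38.6,-38.4,-3.5],[-38.6,-38.4,-3.5]],"twist":[[0,0,0],[0,0,0],[0,0,0],[0,0,0],[0,0,0],[0,0,0],[0,0,0],[0,0,0]],"claw":[100,100,100,100,100,100,100,100]}'
python3 -m pendant '{"offset":[[0,0,0],[0,0,0],[0,0,0],[0,0,0],[0,0,0],[0,0,0],[0,0,0],[0,0,0],[0,0,0],[0,0,0],[0,0,0],[0,0,0]],"twist":[[0,0,-10.5],[0,0,-10.5],[0,0,-10.5],[0,0,-10.5],[0,0,-10.5],[0,0,-10.5],[0,0,-10.5],[0,0,-10.5],[0,0,-10.5],[0,0,-10.5],[0,0,-10.5],[0,0,-10.5]],"claw":[100,100,100,100,100,100,100,100,100,100,100,100]}'
python3 -m pendant '{"offset":[[0,0,0],[0,0,0],[0,0,0]],"twist":[[0,0,-7.5],[0,0,-7.5],[0,0,0]],"claw":[100,100,100]}'
python3 - <<'E'
from h import *
c=cam("wrist"); im=env.snapshot("wrist"); cv2.imwrite("pics/w1.png",im[:,:,::-1]); np.save("w1.npy",np.array([*c[:3]],dtype=object),allow_pickle=True)
print(env.sense()["joints"].round(1))
E
```

```text
t: 1.1
ee_pos: [400.3, -183.7, 250.6]
tcp_rot: [180.0, -0.0, -69.0]
ft_force: [1.4, 0.0, 0.1]
finger_gap: 86.8
t: 2.6
ee_pos: [399.8, -185.3, 250.3]
tcp_rot: [-180.0, 0.0, 57.3]
ft_force: [-0.9, 0.3, 0.2]
finger_gap: 87.4
t: 2.98
ee_pos: [399.8, -185.3, 250.3]
tcp_rot: [-180.0, -0.0, 71.9]
ft_force: [0.2, -0.1, -0.4]
finger_gap: 86.6Traceback (most recent call last):
  File "<stdin>", line 2, in <module>
ValueError: could not broadcast input array from shape (3,3) into shape (3,)
```

View pics/w1.png

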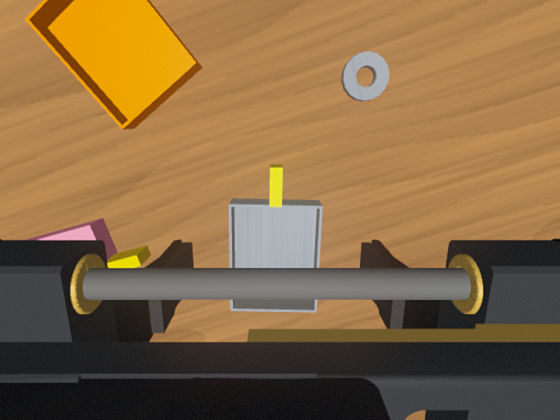

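The wrist view shows the tray under the gripper: fin top from (276,165) to (276,206), near rim corners (230,200) and (321,203), far ones (230,309) and (317,311). It is open side up and flat. I compute the tray pose, and the grinder edge by line fits in top and scene.

Run:
```python
from h import *
w,t,s=cam("wrist"),cam("top"),cam("scene")
im=cv2.imread("pics/w1.png"); hsv=cv2.cvtColor(im,cv2.COLOR_BGR2HSV)
def blob(im,roi,lo,hi):
    h=cv2.cvtColor(im,cv2.COLOR_BGR2HSV); m=cv2.inRange(h,lo,hi); z=np.zeros_like(m); x0,y0,x1,y1=roi; z[y0:y1,x0:x1]=m[y0:y1,x0:x1]
    return z,cv2.moments(z,True)
z,m=blob(im,(255,150,300,215),(25,150,120),(34,255,255)); 
c=max(cv2.findContours(z,0,1)[0],key=cv2.contourArea); print("fin w",cv2.boundingRect(c),m["m10"]/m["m00"],m["m01"]/m["m00"])
x,y,ww,hh=cv2.boundingRect(c)
for zz in(42,):
    for p in((x,y),(x+ww,y),(x+ww/2,y+hh)): print("fin",zz,onz(w,p,zz).round(1))
# tray rim corners in wrist at z=32
C=[(230,200),(321,203),(317,311),(230,309.5)]
P=np.array([onz(w,p,32) for p in C]); print(P.round(1).tolist()); print("centre",P.mean(0).round(1),[np.linalg.norm(P[i]-P[(i+1)%4]).round(1) for i in range(4)])
d=P[2]+P[3]-P[0]-P[1]; print("yaw",np.degrees(np.arctan2(d[1],d[0])))
# top corners (image crop) matched to wrist: heights
T=[(225+0,213),(261,226),(277,179),(241,167)]
for p,q in zip(C,T): print("tri",[v.round(1) for v in tri(w,p,t,q)])
# grinder: line segments near front edge in top
g=cv2.cvtColor(cv2.imread("pics/top0.png"),cv2.COLOR_BGR2GRAY)
r=cv2.createLineSegmentDetector(0).detect(g[95:165,95:215])[0][:,0]+[95,95,95,95]
for l in r:
    if np.hypot(l[2]-l[0],l[3]-l[1])>12: print("top",l.round(1))
g=cv2.cvtColor(cv2.imread("pics/scene0.png"),cv2.COLOR_BGR2GRAY)
r=cv2.createLineSegmentDetector(0).detect(g[230:400,190:350])[0][:,0]+[190,230,190,230]
for l in r:
    if np.hypot(l[2]-l[0],l[3]-l[1])>25: print("scene",l.round(1))
```

```text
fin w (269, 167, 14, 40) 275.7430278884462 185.9601593625498
fin 42 [ 376.4 -186.5   42. ]
fin 42 [ 381.3 -171.7   42. ]
fin 42 [ 422.2 -193.4   42. ]
[[399.8, -242.6, 32.0], [436.5, -142.7, 32.0], [571.1, -187.5, 32.0], [534.2, -292.3, 32.0]]
centre [ 485.4 -216.3   32. ] [np.float64(106.4), np.float64(141.8), np.float64(111.1), np.float64(143.3)]
yaw -19.34198732721291
tri [array([ 377.7, -179.2,  317.6]), np.float64(54.8)]
tri [array([ 370.9, -205.4,  302.6]), np.float64(96.3)]
tri [array([ 532.4, -236.2,   81.8]), np.float64(104.6)]
tri [array([ 503.9, -223.9,  163.6]), np.float64(89.0)]
top [172.  104.3 159.3 103.1]
top [147.  102.9 135.7  96.8]
top [110.6 138.  185.6 149.5]
top [188.8 149.3 194.9 116.7]
top [203.3  95.4 192.1 154.4]
top [146.8  95.8 168.1  99.5]
top [181.3 117.  185.6  95.6]
top [184.4 151.8 141.8 145.1]
top [133.1 143.4 120.6 141.8]
scene [250.8 398.9 193.4 320.8]
scene [259.3 335.6 259.7 364.4]
scene [247.2 335.2 209.6 290.5]
scene [244.3 353.4 220.4 323. ]
scene [251.5 245.4 292.9 233.7]
scene [252.3 254.9 235.1 231.4]
scene [191.4 256.9 193.4 283.2]
scene [341.5 345.1 263.4 398.5]
scene [192.9 272.5 208.4 250.3]
scene [299.  356.4 343.9 326.8]
scene [196.6 309.6 253.1 384.4]
scene [260.  350.6 274.8 329.2]
scene [316.3 327.3 298.9 356.8]
scene [254.8 384.4 277.6 369.8]
scene [285.2 303.6 256.5 319.9]
scene [211.7 283.3 256.3 337.6]
scene [219.9 310.  243.8 338.9]
scene [190.6 255.6 223.4 242.7]
scene [255.1 316.  281.  300.4]
scene [258.1 335.5 297.7 313.3]
scene [250.9 267.9 286.7 303.3]
scene [295.4 241.3 254.4 253.2]
scene [261.7 385.3 303.  358. ]
scene [311.7 295.8 280.4 268.4]
```

Run:
```python
from h import *
w,t,s=cam("wrist"),cam("top"),cam("scene")
C=[(230,200),(321,203),(317,311),(230,309.5)]; T=[(261,226),(225,213),(241,167),(277,179)]
for p,q in zip(C,T): print("rim",[np.round(v,1) for v in tri(w,p,t,q)])
print("fin",[np.round(v,1) for v in tri(w,(276,186),t,(239,227))])
a=cv2.imread("pics/top0.png")[85:165,95:215]; b=cv2.imread("pics/scene0.png")[255:400,190:360]
a=cv2.resize(a,None,fx=6,fy=6,interpolation=cv2.INTER_CUBIC)[:, :400*2]; b=cv2.resize(b,(680,580),interpolation=cv2.INTER_CUBIC)
cv2.imwrite("pics/ga.png",a); cv2.imwrite("pics/gb.png",b)
L=lambda l:np.cross([l[0],l[1],1],[l[2],l[3],1]); X=lambda l,m:(lambda v:v[:2]/v[2])(np.cross(L(l),L(m)))
print("front-right corner top:",X((110.6,138,185.6,149.5),(188.8,149.3,194.9,116.7)))
A,B=onz(t,(110.6,138),62),onz(t,(185.6,149.5),62); print(A,B,"yaw",np.degrees(np.arctan2(-(A-B)[0],(A-B)[1])))
print("scene tri",[np.round(v,1) for v in tri(t,(110,138),s,(343.9,326.8))])
```

```text
rim [array([ 403. , -245.4,   17.3]), np.float64(1.5)]
rim [array([ 438.7, -143.4,   22.7]), np.float64(2.5)]
rim [array([ 565.4, -187.4,   40.8]), np.float64(0.9)]
rim [array([ 532.1, -289.2,   38.2]), np.float64(3.0)]
fin [array([ 398. , -185.8,   46.3]), np.float64(0.8)]
front-right corner top: [188.67436932 149.9714033 ]
[637.78457014 171.15379613  62.        ] [607.95006631 -36.24803355  62.        ] yaw -8.1857758883809
scene tri [array([639.7, 174.6,  55.6]), np.float64(0.9)]
```

View pics/ga.png

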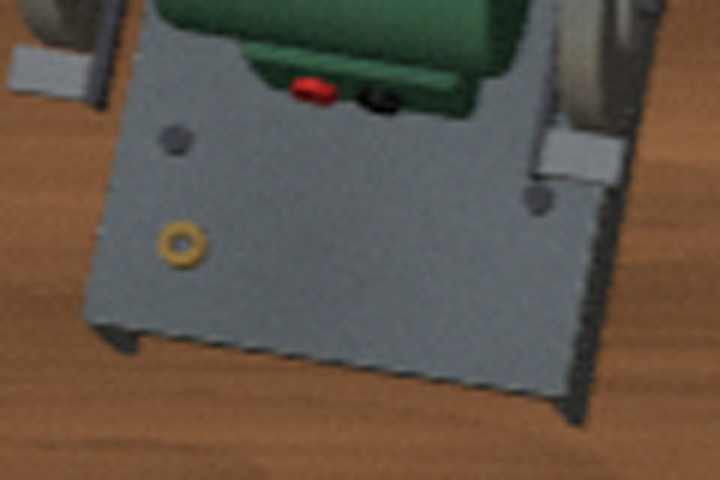

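View pics/gb.png

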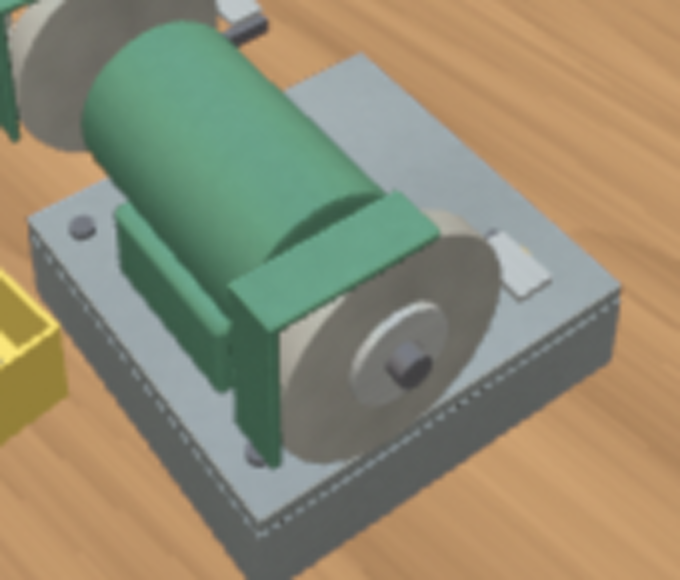

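Grinder front top corners: top (109.3,138.0) and (189.7,151.2), scene (345,327) and (280.5,268.5). The front lip is clean, and the loose ring on the base at top (125,125) stays out of the way.

```bash
python3 - <<'E'
from h import *
t,s=cam("top"),cam("scene")
P=[(109.3,138),(189.7,151.2)]; Q=[(345,327),(280.5,268.5)]
A,B=[tri(t,p,s,q) for p,q in zip(P,Q)]; print(A,B)
for a,b in((A[0],B[0]),[onz(t,p,62) for p in P],[onz(s,q,62) for q in Q]):
    print("width",np.linalg.norm(a-b).round(1),"mid",((a+b)/2).round(1),"yaw",np.degrees(np.arctan2(-(a-b)[0],(a-b)[1])).round(2))
E
python3 -m pendant '{"offset":[[0,0,45],[0,0,45],[0,0,40],[0,0,0]],"twist":[[0,0,0.6],[0,0,0],[0,0,0],[0,0,0]],"claw":[60,60,60,60]}'
python3 - <<'E'
from h import *
c=cam("wrist"); im=env.snapshot("wrist"); cv2.imwrite("pics/w2.png",im[:,:,::-1])
z=cv2.inRange(cv2.cvtColor(im[:,:,::-1].copy(),cv2.COLOR_BGR2HSV),(25,120,80),(34,255,255)); print(c[1].round(1))
for k in cv2.findContours(z,0,1)[0]:
    if cv2.contourArea(k)>200:print(cv2.boundingRect(k),cv2.minAreaRect(k))
E
```

```text
(array([639.29231219, 176.55747094,  56.27165879]), np.float64(0.18770176522667248)) (array([604.24914785, -46.10884404,  56.0712492 ]), np.float64(1.4136215609397123))
width 225.4 mid [621.8  65.2  56.2] yaw -8.94
width 225.0 mid [620.5  63.5  62. ] yaw -8.8
width 222.7 mid [626.2  69.   62. ] yaw -9.06
t: 3.52
ee_pos: [398.1, -184.6, 118.5]
tcp_rot: [-179.7, -0.0, 71.2]
ft_force: [-0.3, 0.0, 0.9]
finger_gap: 56.4
[ 333.2 -163.   281. ]
(266, 193, 20, 59) ((275.5, 222.0), (58.0, 19.0), 90.0)
```

View pics/w2.png

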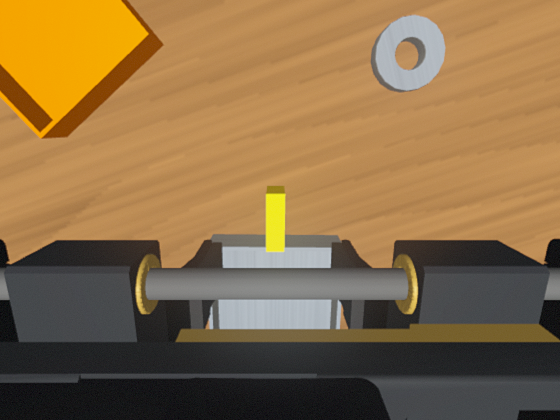

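The wrist view shows the fin centred between the jaws: top face from (275.5,193) to (275.5,252), parallel to the tool's y axis. I work out its position and check its height from the two wrist places.

Run:
```python
from h import *
w=cam("wrist"); s=env.sense(); T=R.from_euler("xyz",s["tcp_rot"],degrees=True).as_matrix()
M=R.from_euler("xyz",[180,0,71.9],degrees=True).as_matrix()
A=T.T@w[2]; w1=(w[0],np.array([399.8,-185.3,250.3])+M@(T.T@(w[1]-s["ee_pos"])),M@A)
for p,q in(((276,167),(275.5,193)),((276,206.5),(275.5,252))): print("tri",[np.round(v,1) for v in tri(w1,p,w,q)])
e,f=onz(w,(275.5,193),42),onz(w,(275.5,252),42); m=(e+f)/2; print(e.round(1),f.round(1),m.round(1))
print("tool offset to mid", (T.T@(np.array([m[0],m[1],9])-s["ee_pos"])).round(1))
```

```text
tri [array([ 375.6, -178. ,   68.4]), np.float64(0.2)]
tri [array([ 416.4, -191.7,   63.8]), np.float64(0.3)]
[ 380.8 -179.7   42. ] [ 424.6 -194.7   42. ] [ 402.7 -187.2   42. ]
tool offset to mid [ -1.    3.8 111.5]
```

```bash
python3 -m pendant '{"offset":[[-1,3.8,30],[0,0,30],[0,0,25],[0,0,15],[0,0,7],[0,0,0]],"twist":[[0,0,0],[0,0,0],[0,0,0],[0,0,0],[0,0,0],[0,0,0]],"claw":[60,60,60,60,60,60]}'
python3 -m pendant '{"offset":[[0,0,0],[0,0,0],[0,0,0],[0,0,0],[0,0,0],[0,0,0]],"twist":[[0,0,0],[0,0,0],[0,0,0],[0,0,0],[0,0,0],[0,0,0]],"claw":[0,0,0,0,0,0]}' 15
```

```text
t: 4.32
ee_pos: [403.8, -187.8, 14.1]
tcp_rot: [180.0, 0.0, 71.3]
ft_force: [-0.7, -0.4, -1.2]
finger_gap: 52.4
t: 5.08
ee_pos: [403.3, -187.7, 13.6]
tcp_rot: [180.0, 0.0, 71.3]
ft_force: [0.3, -0.2, 0.9]
finger_gap: 13.8
```

```bash
python3 -m pendant '{"offset":[[0,0,0],[0,0,0],[0,0,0],[0,0,0],[0,0,0],[0,0,0],[0,0,0]],"twist":[[0,0,0],[0,0,-2],[0,0,-2],[0,0,-2],[0,0,-2],[0,0,-1.8],[0,0,0]],"claw":[0,0,0,0,0,0,0]}' 50
python3 -m pendant '{"offset":[[6,-0.8,0],[12,-0.8,0],[12,-0.8,0],[12,-0.8,0],[12,-0.8,0],[12,-0.8,0],[12,-0.8,0],[12,-0.8,0],[12,-0.8,0],[12,-0.8,0],[12,-0.8,0],[12,-0.8,0]],"twist":[[0,0,0],[0,0,0],[0,0,0],[0,0,0],[0,0,0],[0,0,0],[0,0,0],[0,0,0],[0,0,0],[0,0,0],[0,0,0],[0,0,0]],"claw":[0,0,0,0,0,0,0,0,0,0,0,0]}'
python3 -m pendant '{"offset":[[13,-0.6,0],[13,-0.6,0],[13,-0.6,0],[13,-0.6,0],[13,-0.6,0],[13,-0.6,0],[13,-0.6,0],[13,-0.6,0],[13,-0.6,0],[13,-0.6,0],[9,-0.4,0],[0,0,0]],"twist":[[0,0,0],[0,0,0],[0,0,0],[0,0,0],[0,0,0],[0,0,0],[0,0,0],[0,0,0],[0,0,0],[0,0,0],[0,0,0],[0,0,0]],"claw":[0,0,0,0,0,0,0,0,0,0,0,0]}'
python3 - <<'E'
from h import *
im=env.snapshot("top"); cv2.imwrite("pics/t2f.png",im[:,:,::-1])
cv2.imwrite("pics/t2.png",cv2.resize(im[85:265,70:270,::-1],None,fx=3.3,fy=3.3,interpolation=cv2.INTER_CUBIC))
E
```

```text
t: 5.95
ee_pos: [403.4, -187.6, 13.6]
tcp_rot: [180.0, 0.0, 81.2]
ft_force: [0.5, -1.6, 1.2]
finger_gap: 14.1
t: 7.45
ee_pos: [415.1, -49.0, 13.6]
tcp_rot: [180.0, 0.0, 81.2]
ft_force: [0.0, -4.8, 3.6]
finger_gap: 13.5
t: 8.95
ee_pos: [429.9, 90.4, 13.6]
tcp_rot: [-180.0, -0.1, 81.3]
ft_force: [-0.5, 3.5, 4.1]
finger_gap: 13.6
```

View pics/t2.png

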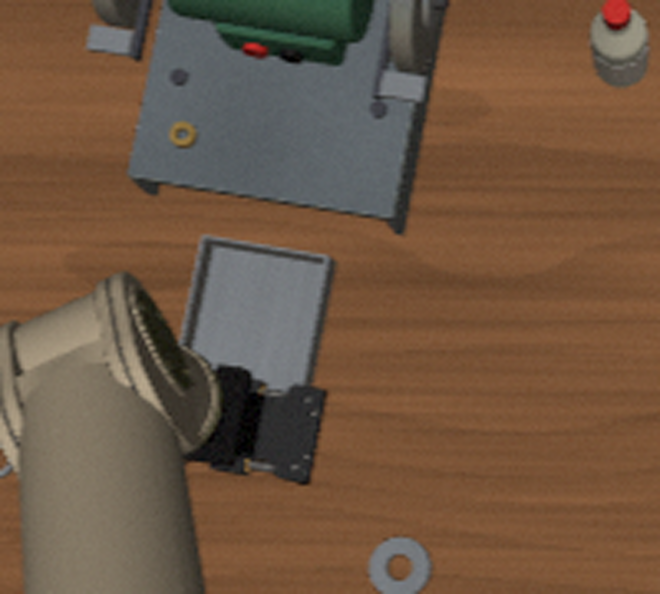

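Top view: tray square to the slot and in front of it, front rim corners at (131.5,157.1) and (170.3,163.2) in full-picture pixels. Nothing else has moved. I check its lateral position and yaw against the slot.

Run:
```python
from h import *
t=cam("top"); g=R.from_euler("z",-8.9,degrees=True).as_matrix()
o=np.array([621.2,64.4,0])
A,B=onz(t,(131.5,157.1),32),onz(t,(170.3,163.2),32)
print(A.round(1),B.round(1),np.linalg.norm(A-B),"yaw",np.degrees(np.arctan2(-(A-B)[0],(A-B)[1])))
print("front mid in slot frame",(g.T@((A+B)/2-o)).round(1))
p=env.sense()["ee_pos"]; q=g.T@(p-o); print("TCP in slot frame",q.round(1), env.sense()["ft_force"].round(1))
```

```text
[591.6 119.8  32. ] [575.5  10.6  32. ] 110.38444942331711 yaw -8.373434508177777
front mid in slot frame [-37.3  -5.   32. ]
TCP in slot frame [-193.    -4.    13.6] [-0.1  3.3  4.7]
```

```bash
python3 -m pendant '{"offset":[[2,0,0],[2,2,0],[0,6,0],[0,6,0],[0,6,0],[0,6,0],[0,6,0],[0,4,0],[0,2,0],[0,0,0]],"twist":[[0,0,0],[0,0,0],[0,0,0],[0,0,0],[0,0,0],[0,0,0],[0,0,0],[0,0,0],[0,0,0],[0,0,0]],"claw":[0,0,0,0,0,0,0,0,0,0]}' 12
python3 -m pendant '{"offset":[[0,2,0],[0,2,0],[0,2,0],[0,2,0]],"twist":[[0,0,0],[0,0,0],[0,0,0],[0,0,0]],"claw":[0,0,0,0]}'
```

```text
t: 10.25
ee_pos: [466.5, 87.3, 13.2]
tcp_rot: [-179.8, 0.0, 81.2]
ft_force: [-6.5, 0.2, 9.0]
finger_gap: 13.7
t: 10.75
ee_pos: [474.1, 86.1, 13.2]
tcp_rot: [-179.8, 0.0, 81.2]
ft_force: [-7.7, 1.6, 10.8]
finger_gap: 13.6
```

Upward force on the tool has grown to 10.8 N, which means I'm pressing the tray onto the bench. I ease off vertically before going on.

```bash
python3 -m pendant '{"offset":[[0,0,-0.7],[0,0,0],[0,0,0]],"twist":[[0,0,0],[0,0,0],[0,0,0]],"claw":[0,0,0]}'
python3 -m pendant '{"offset":[[0,0,-0.7],[0,0,0],[0,0,0]],"twist":[[0,0,0],[0,0,0],[0,0,0]],"claw":[0,0,0]}'
```

```text
t: 11.12
ee_pos: [475.8, 85.4, 13.9]
tcp_rot: [-180.0, 0.0, 81.2]
ft_force: [0.5, -0.3, -2.0]
finger_gap: 14.2
t: 11.5
ee_pos: [476.1, 85.4, 14.9]
tcp_rot: [180.0, 0.0, 81.2]
ft_force: [-0.3, 0.5, -2.4]
finger_gap: 13.8
```

```bash
python3 -m pendant '{"offset":[[1,2,0.4],[0,2,0],[0,2,0],[0,2,0],[0,0,0]],"twist":[[0,0,0],[0,0,0],[0,0,0],[0,0,0],[0,0,0]],"claw":[0,0,0,0,0]}'
python3 -m pendant '{"offset":[[0,2,0],[0,2,0],[0,2,0],[0,0,0]],"twist":[[0,0,0],[0,0,0],[0,0,0],[0,0,0]],"claw":[0,0,0,0]}'
```

```text
t: 12.12
ee_pos: [484.5, 85.4, 14.6]
tcp_rot: [180.0, -0.0, 81.2]
ft_force: [0.2, 0.6, -2.2]
finger_gap: 13.8
t: 12.62
ee_pos: [489.8, 84.9, 14.4]
tcp_rot: [-180.0, -0.0, 81.2]
ft_force: [-3.0, 3.3, -0.1]
finger_gap: 13.9
```

Contact: the +y force indicates the right-hand (−y) flare. I step sideways with it and check that the force drops.

```bash
python3 -m pendant '{"offset":[[1.5,0,0],[1,0,0],[0,0,0]],"twist":[[0,0,0],[0,0,0],[0,0,0]],"claw":[0,0,0]}'
python3 -m pendant '{"offset":[[0.7,2,0],[0.7,2,0],[0.4,1,0],[0,0,0]],"twist":[[0,0,0],[0,0,0],[0,0,0],[0,0,0]],"claw":[0,0,0,0]}'
```

```text
t: 13.0
ee_pos: [490.8, 86.6, 14.6]
tcp_rot: [180.0, 0.0, 81.1]
ft_force: [-1.2, 1.0, -1.2]
finger_gap: 13.8
t: 13.5
ee_pos: [496.0, 87.7, 14.6]
tcp_rot: [180.0, -0.0, 81.2]
ft_force: [0.3, 0.7, -1.1]
finger_gap: 13.7
```

```bash
python3 -m pendant '{"offset":[[0.3,2,0],[0.3,2,0],[0.3,2,0],[0,0,0]],"twist":[[0,0,0],[0,0,0],[0,0,0],[0,0,0]],"claw":[0,0,0,0]}'
python3 -m pendant '{"offset":[[0.4,2,0],[0.4,2,0],[0,0,0]],"twist":[[0,0,0],[0,0,0],[0,0,0]],"claw":[0,0,0]}'
```

```text
t: 14.0
ee_pos: [501.9, 88.1, 14.5]
tcp_rot: [180.0, -0.0, 81.2]
ft_force: [-2.6, 2.9, -2.0]
finger_gap: 13.9
t: 14.38
ee_pos: [505.8, 88.2, 14.5]
tcp_rot: [-180.0, -0.0, 81.2]
ft_force: [-3.3, 3.5, -1.6]
finger_gap: 14.0
```

```bash
python3 -m pendant '{"offset":[[1.5,0,0],[1.5,0,0],[0.5,2,0],[0.7,2,0],[0,0,0]],"twist":[[0,0,0],[0,0,0],[0,0,0],[0,0,0],[0,0,0]],"claw":[0,0,0,0,0]}'
python3 -m pendant '{"offset":[[0.7,2,0],[0.7,2,0],[0.7,2,0],[0,0,0]],"twist":[[0,0,0],[0,0,0],[0,0,0],[0,0,0]],"claw":[0,0,0,0]}'
```

```text
t: 15.0
ee_pos: [511.0, 91.3, 14.6]
tcp_rot: [180.0, -0.0, 81.1]
ft_force: [0.2, -1.2, -1.7]
finger_gap: 13.8
t: 15.5
ee_pos: [517.0, 92.7, 14.6]
tcp_rot: [180.0, -0.0, 81.2]
ft_force: [0.2, -0.7, -2.1]
finger_gap: 13.9
```

```bash
python3 -m pendant '{"offset":[[0,2,0],[0,2,0],[0,2,0],[0,0,0]],"twist":[[0,0,0],[0,0,0],[0,0,0],[0,0,0]],"claw":[0,0,0,0]}'
python3 -m pendant '{"offset":[[0,2,0],[0,2,0],[0,2,0],[0,0,0]],"twist":[[0,0,0],[0,0,0],[0,0,0],[0,0,0]],"claw":[0,0,0,0]}'
```

```text
t: 16.0
ee_pos: [522.5, 92.1, 14.4]
tcp_rot: [-180.0, -0.0, 81.2]
ft_force: [-2.1, 2.6, -1.0]
finger_gap: 14.3
t: 16.5
ee_pos: [529.1, 90.8, 14.7]
tcp_rot: [180.0, -0.0, 81.2]
ft_force: [-0.1, 2.2, -1.7]
finger_gap: 13.8
```

```bash
python3 -m pendant '{"offset":[[0.8,0,0],[0,2,0],[0,3,0],[0,3,0],[0,0,0]],"twist":[[0,0,0],[0,0,0],[0,0,0],[0,0,0],[0,0,0]],"claw":[0,0,0,0,0]}'
python3 -m pendant '{"offset":[[0,3,0],[0,3,0],[0,3,0],[0,0,0]],"twist":[[0,0,0],[0,0,0],[0,0,0],[0,0,0]],"claw":[0,0,0,0]}'
```

```text
t: 17.12
ee_pos: [537.1, 90.3, 14.6]
tcp_rot: [180.0, -0.0, 81.1]
ft_force: [0.2, 0.2, -1.6]
finger_gap: 14.1
t: 17.62
ee_pos: [546.0, 88.9, 14.6]
tcp_rot: [180.0, -0.0, 81.2]
ft_force: [-0.1, 1.6, -2.0]
finger_gap: 14.2
```

```bash
python3 -m pendant '{"offset":[[0.3,3,0],[0,3,0],[0,3,0],[0,3,0],[0,3,0],[0,0,0]],"twist":[[0,0,0],[0,0,0],[0,0,0],[0,0,0],[0,0,0],[0,0,0]],"claw":[0,0,0,0,0,0]}'
python3 -m pendant '{"offset":[[0,3,0],[0,3,0],[0,3,0],[0,3,0],[0,3,0],[0,0,0]],"twist":[[0,0,0],[0,0,0],[0,0,0],[0,0,0],[0,0,0],[0,0,0]],"claw":[0,0,0,0,0,0]}'
```

```text
t: 18.38
ee_pos: [560.9, 86.9, 14.6]
tcp_rot: [180.0, -0.0, 81.1]
ft_force: [-0.6, 2.0, -2.1]
finger_gap: 13.8
t: 19.12
ee_pos: [575.7, 84.6, 14.6]
tcp_rot: [180.0, -0.0, 81.2]
ft_force: [-0.4, 3.9, -2.4]
finger_gap: 14.0
```

```bash
python3 -m pendant '{"offset":[[0.8,0,0],[0,2,0],[0,2,0],[0,2,0],[0,0,0]],"twist":[[0,0,0],[0,0,0],[0,0,0],[0,0,0],[0,0,0]],"claw":[0,0,0,0,0]}'
python3 -m pendant '{"offset":[[0,1.5,0],[0,1.5,0],[0,1.5,0],[0,0,0]],"twist":[[0,0,0],[0,0,0],[0,0,0],[0,0,0]],"claw":[0,0,0,0]}'
```

```text
t: 19.75
ee_pos: [581.5, 84.4, 14.6]
tcp_rot: [180.0, 0.0, 81.1]
ft_force: [-0.7, 1.3, -0.9]
finger_gap: 13.8
t: 20.25
ee_pos: [585.9, 83.8, 14.6]
tcp_rot: [180.0, -0.0, 81.2]
ft_force: [-1.1, 2.9, -1.3]
finger_gap: 14.1
```

```bash
python3 -m pendant '{"offset":[[0.4,1.5,0],[0,1.5,0],[0,1,0],[0,0,0]],"twist":[[0,0,0],[0,0,0],[0,0,0],[0,0,0]],"claw":[0,0,0,0]}'
python3 -m pendant '{"offset":[[0,1,0],[0,1,0],[0,1,0],[0,0,0]],"twist":[[0,0,0],[0,0,0],[0,0,0],[0,0,0]],"claw":[0,0,0,0]}'
python3 -m pendant '{"offset":[[0,1,0],[0,1,0],[0,0,0]],"twist":[[0,0,0],[0,0,0],[0,0,0]],"claw":[0,0,0]}'
```

```text
t: 20.75
ee_pos: [589.9, 83.4, 14.6]
tcp_rot: [180.0, 0.0, 81.1]
ft_force: [-0.3, 0.4, -1.0]
finger_gap: 14.1
t: 21.25
ee_pos: [592.8, 83.1, 14.6]
tcp_rot: [180.0, 0.0, 81.2]
ft_force: [-0.9, 0.5, -1.9]
finger_gap: 13.9
t: 21.62
ee_pos: [594.7, 82.7, 14.5]
tcp_rot: [180.0, 0.0, 81.2]
ft_force: [-1.4, 0.9, -1.1]
finger_gap: 13.9
```

```bash
python3 -m pendant '{"offset":[[0,1,0],[0,1,0],[0,0,0]],"twist":[[0,0,0],[0,0,0],[0,0,0]],"claw":[0,0,0]}'
python3 -m pendant '{"offset":[[0,1,0],[0,1,0],[0,0,0]],"twist":[[0,0,0],[0,0,0],[0,0,0]],"claw":[0,0,0]}'
python3 -m pendant '{"offset":[[0,1,0],[0,1,0],[0,0,0]],"twist":[[0,0,0],[0,0,0],[0,0,0]],"claw":[0,0,0]}'
```

```text
t: 22.0
ee_pos: [596.8, 82.5, 14.6]
tcp_rot: [180.0, -0.0, 81.2]
ft_force: [-0.7, 1.4, -1.1]
finger_gap: 14.0
t: 22.38
ee_pos: [598.7, 82.2, 14.6]
tcp_rot: [180.0, 0.0, 81.2]
ft_force: [-0.9, 2.1, -1.1]
finger_gap: 13.9
t: 22.75
ee_pos: [600.2, 81.8, 14.3]
tcp_rot: [-180.0, 0.0, 81.2]
ft_force: [-4.0, 0.7, -0.6]
finger_gap: 13.9
```

```bash
python3 -m pendant '{"offset":[[0,0.6,0],[0,0,0]],"twist":[[0,0,0],[0,0,0]],"claw":[0,0]}'
python3 -m pendant '{"offset":[[0,0.5,0],[0,0,0]],"twist":[[0,0,0],[0,0,0]],"claw":[0,0]}'
```

```text
t: 23.0
ee_pos: [600.2, 81.8, 14.1]
tcp_rot: [-179.9, 0.0, 81.2]
ft_force: [-6.5, 0.2, -0.3]
finger_gap: 13.9
t: 23.25
ee_pos: [600.2, 81.8, 13.9]
tcp_rot: [-179.8, 0.0, 81.2]
ft_force: [-7.6, 0.9, -1.2]
finger_gap: 13.6
```

TCP stops dead at slot depth −23 mm, where full home is expected, while the force rises: this is the rigid stop. I relax the push, release, and lift away.

```bash
python3 -m pendant '{"offset":[[0,-0.7,0.3],[0,-0.5,0],[0,0,0]],"twist":[[0,0,0],[0,0,0],[0,0,0]],"claw":[0,0,0]}'
python3 -m pendant '{"offset":[[0,0,0],[0,0,0],[0,0,0],[0,0,0],[0,0,0]],"twist":[[0,0,0],[0,0,0],[0,0,0],[0,0,0],[0,0,0]],"claw":[60,60,60,60,60]}'
```

```text
t: 23.62
ee_pos: [600.2, 81.8, 14.1]
tcp_rot: [-180.0, 0.0, 81.2]
ft_force: [-3.9, 0.5, -2.2]
finger_gap: 14.0
t: 24.25
ee_pos: [600.5, 81.9, 14.3]
tcp_rot: [180.0, 0.0, 81.2]
ft_force: [0.1, 0.3, -0.6]
finger_gap: 50.0
```

```bash
python3 -m pendant '{"offset":[[0,0,-5],[0,0,-10],[0,0,-20],[0,0,-30],[0,-10,-30],[0,-30,-30],[0,-40,-20],[0,-40,0],[0,-40,0],[0,-30,0],[0,-20,0],[0,0,0]],"twist":[[0,0,0],[0,0,0],[0,0,0],[0,0,0],[0,0,0],[0,0,0],[0,0,0],[0,0,0],[0,0,0],[0,0,0],[0,0,0],[0,0,0]],"claw":[60,60,60,60,60,60,60,60,60,60,60,60]}'
python3 - <<'E'
from h import *
im=env.snapshot("top"); cv2.imwrite("pics/t3.png",cv2.resize(im[:,:,::-1],None,fx=1.4,fy=1.4,interpolation=cv2.INTER_CUBIC))
E
```

```text
t: 25.75
ee_pos: [392.6, 114.5, 160.5]
tcp_rot: [179.9, 0.1, 81.2]
ft_force: [1.0, -0.7, 0.7]
finger_gap: 52.3
```

View pics/t3.png

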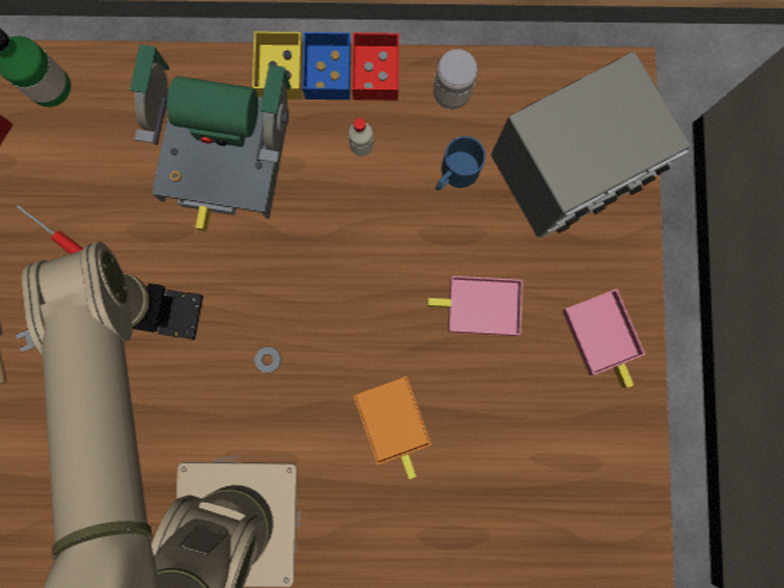

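The top view shows the tray in the slot, its fin at (202,217) in the 1.4x picture pointing at the robot, everything else in place. I measure how flush the −x wall is.

Run:
```python
from h import *
im=env.snapshot("top")[:,:,::-1]; cv2.imwrite("pics/t4.png",cv2.resize(im[125:175,100:200],None,fx=8,fy=8,interpolation=cv2.INTER_CUBIC))
```

```text
(no output)
```

View pics/t4.png

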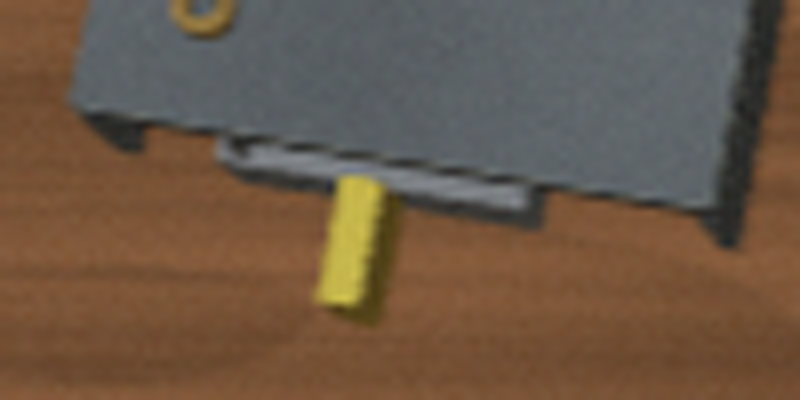

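Run:
```python
from h import *
t=cam("top"); g=R.from_euler("z",-8.9,degrees=True).as_matrix(); o=np.array([621.2,64.4,0])
f=lambda x,y,z:(g.T@(onz(t,(100+x/8,125+y/8),z)-o)).round(1)
print("rim",f(220,163,32),f(527,209,32),"fin end",f(337,303,42),"fin root",f(362,177,42))
print("face edge",f(75,106,62),f(715,208,62))
```

```text
rim [-6.8 67.9 32. ] [ -5.  -41.4  32. ] fin end [-50.7  14.7  42. ] fin root [-5.4 14.9 42. ]
face edge [ -1.4 111.2  62. ] [ 1.000e-01 -1.125e+02  6.200e+01]
```

The wall sits about 5 mm proud of the face, within the ±8 mm, and square; the channel is about 13 mm towards +y. To rule out a jam short of the stop, I give the fin's end a gentle nudge with closed fingers.

```bash
python3 -m pendant '{"offset":[[0,30,30],[0,35,30],[0,35,30],[0,30,25],[0,15,15],[0,5,8],[0,0,0],[0,0,0]],"twist":[[0,0,0],[0,0,0],[0,0,0],[0,0,0],[0,0,0],[0,0,0],[0,0,0],[0,0,0]],"claw":[0,0,0,0,0,0,0,0]}'
python3 -m pendant '{"offset":[[0,2,0],[0,2,0],[0,2,0],[0,2,0],[0,0,0]],"twist":[[0,0,0],[0,0,0],[0,0,0],[0,0,0],[0,0,0]],"claw":[0,0,0,0,0]}'
```

```text
t: 26.85
ee_pos: [541.2, 91.4, 22.0]
tcp_rot: [180.0, -0.0, 81.2]
ft_force: [-0.5, -1.4, -0.6]
finger_gap: 0.3
t: 27.48
ee_pos: [549.2, 89.9, 21.2]
tcp_rot: [180.0, -0.0, 81.2]
ft_force: [0.0, 0.0, -0.6]
finger_gap: 0.5
```

```bash
python3 -m pendant '{"offset":[[0,1.5,0],[0,1.5,0],[0,1.5,0],[0,0,0]],"twist":[[0,0,0],[0,0,0],[0,0,0],[0,0,0]],"claw":[0,0,0,0]}'
python3 -m pendant '{"offset":[[0,1,0],[0,1,0],[0,0,0]],"twist":[[0,0,0],[0,0,0],[0,0,0]],"claw":[0,0,0]}'
```

```text
t: 27.98
ee_pos: [553.6, 89.2, 21.2]
tcp_rot: [180.0, 0.0, 81.2]
ft_force: [0.4, -0.2, 0.5]
finger_gap: 0.5
t: 28.35
ee_pos: [555.6, 88.9, 21.3]
tcp_rot: [180.0, 0.0, 81.2]
ft_force: [-0.2, -0.8, 0.6]
finger_gap: 0.8
```

```bash
python3 -m pendant '{"offset":[[0,1,0],[0,1,0],[0,1,0],[0,0,0]],"twist":[[0,0,0],[0,0,0],[0,0,0],[0,0,0]],"claw":[0,0,0,0]}'
python3 -m pendant '{"offset":[[0,1,0],[0,1,0],[0,0,0]],"twist":[[0,0,0],[0,0,0],[0,0,0]],"claw":[0,0,0]}'
python3 -m pendant '{"offset":[[0,1,0],[0,1,0],[0,0,0]],"twist":[[0,0,0],[0,0,0],[0,0,0]],"claw":[0,0,0]}'
```

```text
t: 28.85
ee_pos: [558.5, 88.4, 21.2]
tcp_rot: [180.0, 0.0, 81.2]
ft_force: [-1.1, 0.3, 0.6]
finger_gap: 0.5
t: 29.22
ee_pos: [560.5, 88.1, 21.2]
tcp_rot: [180.0, 0.0, 81.2]
ft_force: [0.6, 0.6, -0.3]
finger_gap: 0.4
t: 29.6
ee_pos: [562.5, 87.8, 21.2]
tcp_rot: [180.0, 0.0, 81.2]
ft_force: [-0.5, -0.1, -1.2]
finger_gap: 0.5
```

```bash
python3 -m pendant '{"offset":[[0,1,0],[0,1,0],[0,0,0]],"twist":[[0,0,0],[0,0,0],[0,0,0]],"claw":[0,0,0]}'
python3 -m pendant '{"offset":[[0,1,0],[0,1,0],[0,0,0]],"twist":[[0,0,0],[0,0,0],[0,0,0]],"claw":[0,0,0]}'
```

```text
t: 29.98
ee_pos: [563.9, 87.7, 21.1]
tcp_rot: [-179.9, 0.0, 81.2]
ft_force: [-4.4, -0.2, 3.2]
finger_gap: 0.4
t: 30.35
ee_pos: [564.0, 87.6, 21.0]
tcp_rot: [-179.7, 0.1, 81.2]
ft_force: [-13.1, 0.1, 9.6]
finger_gap: 1.0
```

It is firm with no further travel, so the tray is on the stop. The 13 N reading is as far as I'd go, so I back off straight away.

```bash
python3 -m pendant '{"offset":[[0,-3,0],[0,-10,0],[0,-25,-10],[0,-40,-40],[0,-40,-40],[0,-40,-30],[0,0,0],[0,0,0]],"twist":[[0,0,0],[0,0,0],[0,0,0],[0,0,0],[0,0,0],[0,0,0],[0,0,0],[0,0,0]],"claw":[0,0,0,0,0,0,0,0]}'
python3 - <<'E'
from h import *
im=env.snapshot("top")[:,:,::-1]; cv2.imwrite("pics/t5.png",cv2.resize(im[125:175,100:200],None,fx=8,fy=8,interpolation=cv2.INTER_CUBIC))
a=cv2.imread("pics/t4.png").astype(int);b=cv2.imread("pics/t5.png").astype(int); print("mean diff",abs(a-b).mean())
z=lambda i:cv2.moments(cv2.inRange(cv2.cvtColor(i.astype(np.uint8),cv2.COLOR_BGR2HSV),(22,100,90),(34,255,255))[140:],True)
for i in(a,b): m=z(i); print("fin px/8",m["m10"]/m["m00"]/8,m["m01"]/m["m00"]/8)
E
```

```text
t: 31.35
ee_pos: [410.6, 111.0, 141.1]
tcp_rot: [179.9, 0.0, 81.1]
ft_force: [-0.4, -0.5, -1.7]
finger_gap: 0.6
mean diff 1.791378125
fin px/8 44.06476704190119 12.755960756722953
fin px/8 44.05758142434159 12.739734299516908
```

The fin moved less than 0.05 px between the two pictures, so the tray was already home. The arm is clear, and I hand the job in.

```bash
python3 -c "
from rig import env
print(env.finish_job())"
```

```text
the job is handed in; nothing more can be done
None
```

The steel tray is back in the grinder's slot, resting against the stop with its handle towards the robot. I let go and moved the arm clear before handing in at about 31 s of the 72 s allowed.

I gripped the tray by its fin and slid it flat along the bench to the slot. Then I fed it in by force feedback: it touched the right-hand flare, and I followed that to a channel about 13 mm left of the slot's middle (+y).

**Last checks**
- **Home:** going in, the tray stopped dead at the expected depth, with about 7.6 N at the wrist. The −x wall measures about 5–6 mm in front of the face, inside the ±8 mm allowance, and square to it.
- **Nudge test:** I pushed the end of the fin with closed fingers and the tray did not move (fin shift under 0.05 px).
- **Other things:** the top picture taken after release showed nothing else on the bench moved. I made no separate check after the nudge beyond the slot area.

**What was off**
- **Force in the nudge test:** the wrist force briefly reached 13.1 N horizontally, close to the 14 N limit. The last step was larger than it should have been. Bench friction probably took part of it, so the push on the grinder should have been lower.
- **Sliding to the slot:** I pressed the tray onto the bench with up to 10.8 N before easing off.
- **Height measurements:** the wrist-camera check put the fin top at about 66 mm against the stated 42 mm, because the two viewpoints were poorly placed. Two-view heights for the rim came out at 17–41 mm against 32 mm, and for the grinder top at 56 mm against 62 mm. I used the stated heights, which agreed with the fin's apparent size and with the grip.

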